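# Gauge the tail of a cast lever, then offer it up level above its fixture

## Task

Check the cast lever before it is fitted: press the gauge's knob down until its foot rests on the lever's tail, and let the knob spring back up. Then take the lever by its balance point, draw it out from under the gauge, and hold it level in the air above the green fixture, bore right over the stud and tail right over the rest, with about 40 mm of air between stud and lever. Finish while still holding it there, and leave the other things on the bench as they are.

Things in the scene. Friction and masses are not known exactly. Their poses are not given: they have to be found in the camera images.
- lever: loose grey cast lever, 0.5 to 0.8 kg, tail lying under the gauge foot. Origin: centre of the tail's underside; +x to the boss, z up. Tail: round foot 24 mm wide, 24 high. Boss: 52 mm wide, 36 high, 26 mm through bore, axis 180 mm from the tail's. Straight arm between, 14 mm wide, 8 to 24 mm above the underside. Heavy at the boss: it balances 127 mm from the tail axis, 53 mm from the boss axis
- lever_balance (a point): the lever's balance point (centre of mass), inside the arm, 127 mm from the tail axis towards the boss, 16 mm above the lever's underside
- lever_bore (a point): centre of the bore at the underside of the lever's boss
- lever_tail (a point): centre of the underside of the lever's tail (same point as the lever's origin)
- gauge: fixed height gauge: a stand with a plunger. Origin: on the bench, on the plunger's axis; -x points to the stand (base 90 by 100 mm, 28 mm high, and a 156 mm high column, both centred 85 mm from the axis), z up. Its 26 mm wide cantilever holds the plunger, between 96 and 120 mm above the bench
- plunger (a joint): the gauge reading: 0 with the plunger up, grows as it goes down (m), 0.045 at most. The foot's underside is at 0.056 minus this value above the bench, so it touches the 24 mm high tail at 0.032. A spring lifts it back by itself; pressing takes 1.5 N at first and 5.3 N just before it meets the tail
- gauge_knob (a point): centre of the top of the plunger's black round knob, 36 mm in diameter, 190 mm above the bench when up; press it straight down
- gauge_foot (a point): centre of the underside of the plunger's foot, 18 mm in diameter, 56 mm above the bench when up (32 mm above the tail)
- fixture: fixed green base plate 270 by 80 mm, 14 mm thick, bolted down, with a stud and a rest on it. Origin: underside of the plate, on the rest's axis; +x runs to the stud, 180 mm away, z up
- stud_top (a point): centre of the top of the fixture's stud, 16 mm in diameter, 76 mm above the bench, standing on a 48 mm wide seat; the lever's bore belongs above it
- rest_top (a point): centre of the top of the fixture's rest, a plain 32 mm disc without a stud, 36 mm above the bench; the lever's tail belongs above it
- spanner: bystander: 170 mm spanner lying between gauge and fixture
- bowl: bystander: turned wooden bowl, 110 mm wide, 50 mm high
- chuck_ring: bystander: steel ring, 68 mm wide, 22 mm high
- mallet: bystander: wooden mallet standing on its head, 68 mm wide, 180 mm high
- offcut: bystander: wood block 90 by 50 by 30 mm
- wax: bystander: round jar 60 mm wide, 55 mm high
- driver: bystander: 180 mm screwdriver with a wooden handle
There are look-alikes about, which are no part of the job. Leave any pink look-alike of the gauge alone.

How it is judged (in metres and radians):
On the way, in this order (a step that is already met when the one before it is completed fails the run):
1. the gauge's foot is pressed onto the lever's tail (reading within 2 mm of the tail's height) while the lever lies on the bench (value of joint plunger between 0.03 and 0.034 m and contact force between plunger and lever above 0.3 N and height (world z) of lever_bore below 0.006 m), for 0.2 s.
2. the plunger is back up, the lever still lying on the bench (value of joint plunger below 0.006 m and height (world z) of each of lever_bore, lever_tail below 0.006 m), for 0.2 s.
3. the lever is held in the fingers at its balance point, off the bench and drawn clear of the gauge (contact force between the fingers and lever above 2 N and horizontal distance between the grasp point and lever_balance below 0.022 m and height (world z) of each of lever_bore, lever_tail above 0.006 m and horizontal distance between lever_tail and gauge above 0.024 m), for 0.2 s.
At the end, for the whole second after the job is handed in: Lever still in the fingers, gripped within 22 mm of its balance point, level within 0.10 rad, bore within 12 mm of the stud axis, tail within 15 mm of the rest axis, underside 20 to 65 mm above the stud top, not touching the fixture; plunger up (under 6 mm) (contact force between the fingers and lever above 2 N and horizontal distance between the grasp point and lever_balance below 0.022 m and angle between lever's own z axis and vertical below 0.1 rad and horizontal distance between lever_bore and stud_top below 0.012 m and horizontal distance between lever_tail and rest_top below 0.015 m and z of lever_bore in the frame of stud_top between 0.02 and 0.065 m and contact force between lever and fixture below 0.1 N and linear speed of lever below 0.03 m/s and angular speed of lever below 0.2 rad/s and value of joint plunger below 0.006 m); the arm keeps its last pose, push and grip.
It fails at once if a bystander is shifted more than 30 mm (distance of any of spanner, bowl, chuck_ring, mallet, offcut, wax, driver from where it was at the start of the episode above 0.03 m).
It also fails if it takes over 58 s, if anything falls off the work surface, if the arm or the gripper's body presses on something with over 40 N, if the wrist force passes 120 N, or if a joint passes its speed limit or range.

## Robot

A 6-joint arm with a two-finger parallel gripper is mounted at the origin on the work surface. World frame = base frame: x ahead of the robot, y to its left, z up, the work surface at z = 0. Lengths are in mm, angles in rad, forces in N, time in s.
With the tool pointing down it reaches from about 400 to 825 mm from the base axis. Payload 7 kg.
Tool frame: the origin (TCP) lies at the very end of the fingers, on their centre line; the grasp point (between the pads) lies 19 mm behind it; z points along the fingers, y is the line along which they close (so a half turn about z gives the same grasp; the last joint's range is limited). The gripper opens to 88 mm and grips with 3 to 60 N. Pads are 19 mm wide; open, the fingers measure 130 mm over their backs; the gripper's body (78 mm by 193 mm) begins 47 mm behind the grasp point.
Start: joints at [1.495, 0.359, 0.012, 0, -1.224, -0.288], TCP at [240.191, 630.796, 226.561] pointing down, gripper open.
Joint ranges: [-3.07, 3.07], [-1.43, 2.12], [-1.02, 1.25], [-3.03, 1.67], [-3.05, -0], [-3.03, 3.03]. Speed limits (rad/s): [2.39, 2.39, 3.01, 3.14, 3.14, 3.14].

## Interface

Orientations are given as a unit quaternion [x, y, z, w].
In Python, from plant import bot gives the robot as it stands. Calls block until the motion is done:
- bot.move_ptp(position, orientation): joint-space move of the TCP to a pose.
- bot.line_to(position, velocity=150, ori=None): straight line of the TCP; ori=None keeps the orientation; velocity is the mean speed in mm/s.
- bot.move_joints(angles): joint-space move.
- bot.move_gripper(opening, force=None): finger opening in mm; force is the grip in N (None keeps the last); returns when the fingers have stopped.
- bot.pause(seconds).
- bot.solve_ik(position, orientation): joint angles nearest the present ones, or None.
- bot.read_state(): the state.
- bot.camera(name): name is "scene" or "side" or "wrist"; returns the picture (480x640x3 uint8, red, green, blue); there is no depth.
- bot.get_calibration(name): a dict with "fx", "fy", "cx", "cy" (pixels), "distortion" ([k1, k2, p1, p2, k3] as OpenCV has them; the pictures are not rectified), "view" (4x4, takes a point from world to camera coordinates); the wrist camera has in their place "T_tool_cam" (4x4, takes a point from camera to tool coordinates, whose origin is the TCP and whose axes are the flange's). Camera axes: x right, y up, looking along -z (the intrinsics and any distortion apply to the point x, -y, -z); pixel columns grow to the right and rows downward; lengths in mm; the calibration is good to about 2 mm. A picture is of the moment at which its call begins: read the wrist's pose just before it. get_calibration takes no time and is no camera call.
A pose or a line that the arm cannot do raises bot.Unreachable and nothing moves.
- bot.close_job(): hands the job in; it is judged then, once.
The state is a dict: "t": time; "joint_pos": joint angles; "qvel": joint speeds; "tau": joint torques, N m; "tcp_pos": TCP position; "eef_rot": TCP orientation; "contact_force": force on the tool from outside, world axes, zero at the start; "moment": the same for the moment, N m; "width": finger opening in mm; "finger_force": force on a finger pad.
Only numpy, scipy, OpenCV 4.12 (cv2) and the standard library are available. Lean on these libraries where they do the work, as an engineer would, in place of code of your own. Each camera call takes 0.05 s, during which the arm holds its last target. There are 200 camera calls.

## Working session

There is one attempt and no reset: what is moved stays moved. The work goes in short steps, each a Python script; the robot and the scene stay as the last script left them, time stands still between calls to the robot, and variables do not carry over. Pictures are saved under pics/ and viewed, at most 10 in all, crops included, and the job is handed in when it is done.

```bash
ls; mkdir -p pics; python3 - <<'E'
from plant import bot
import cv2
for n in("scene","side","wrist"):
    im=bot.camera(n); cv2.imwrite(f"pics/{n}0.png",im[:,:,::-1]); c=bot.get_calibration(n); print(n,c)
s=bot.read_state(); print(s['t'],s['tcp_pos'],s['eef_rot'],s['width'])
E
```

```text
pics
scene {'fx': 567.2380375042408, 'fy': 567.2380375042408, 'cx': 330.8629506642371, 'cy': 242.51264290625022, 'distortion': array([0.03445293, 0.        , 0.        , 0.        , 0.        ]), 'view': array([[-4.91802830e-01,  8.70622522e-01, -1.20995609e-02,
         2.54268612e+02],
       [-6.54485268e-01, -3.60473335e-01,  6.64611171e-01,
         2.92581618e+02],
       [ 5.74263885e-01,  3.34776639e-01,  7.47091421e-01,
        -1.74227310e+03],
       [ 0.00000000e+00,  0.00000000e+00,  0.00000000e+00,
         1.00000000e+00]])}
side {'fx': 461.75724823150256, 'fy': 461.75724823150256, 'cx': 312.24158585919366, 'cy': 248.28240739788112, 'distortion': array([-0.09845479,  0.        ,  0.        ,  0.        ,  0.        ]), 'view': array([[ 8.97754454e-01, -4.40495694e-01,  6.95478680e-04,
        -4.73937620e+02],
       [ 3.13046559e-01,  6.39115283e-01,  7.02519400e-01,
        -2.99746162e+02],
       [-3.09901262e-01, -6.30472203e-01,  7.11664253e-01,
        -9.92557567e+02],
       [ 0.00000000e+00,  0.00000000e+00,  0.00000000e+00,
         1.00000000e+00]])}
wrist {'fx': 343.9055891130932, 'fy': 343.9055891130932, 'cx': 322.6423673131392, 'cy': 243.2760749285853, 'distortion': array([-0.01134398,  0.        ,  0.        ,  0.        ,  0.        ]), 'T_tool_cam': array([[-2.79713461e-04,  9.55164803e-01,  2.96074518e-01,
         7.86435428e+01],
       [ 9.99999546e-01, -2.51236350e-06,  9.52844766e-04,
        -3.58650755e-01],
       [ 9.10867631e-04,  2.96074650e-01, -9.55164369e-01,
        -1.56633074e+02],
       [ 0.00000000e+00,  0.00000000e+00,  0.00000000e+00,
         1.00000000e+00]])}
0.15 [240.07849031 630.47278782 225.828859  ] [ 9.83494728e-01 -1.80935674e-01 -5.45140095e-05  6.31397702e-04] 87.58743539945867
```

View pics/scene0.png

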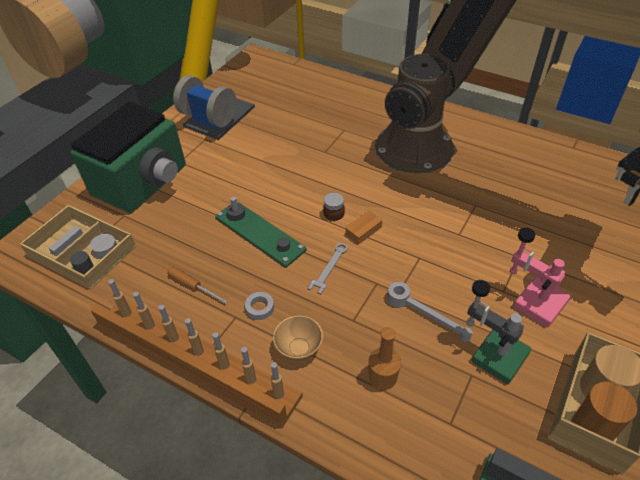

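View pics/side0.png

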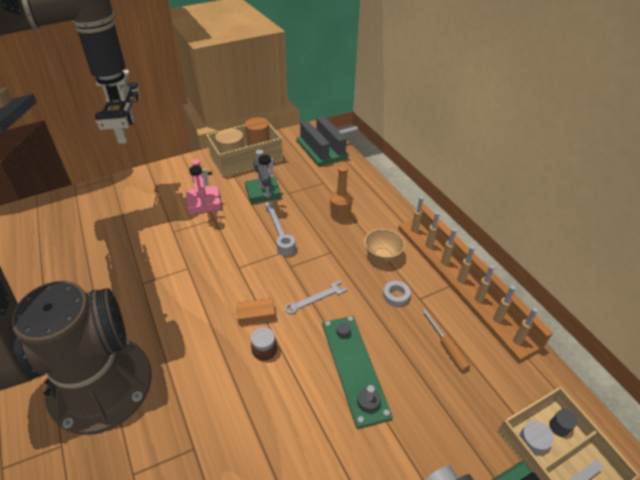

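The scene view shows two gauges: a pink one with its knob at (526,235), and the real one with a grey column, green base and knob at (481,289). The grey one fits because the lever's tail (465,330) lies under its foot. The lever's boss is at (399,291). On the green fixture, the stud is at (236,205) and the rest at (284,243). In the side view the knob is at (264,159), the boss at (286,243), the stud at (370,395) and the rest at (343,328). I'll confirm this in one enlarged crop.

```bash
cat > h.py <<'E'
import numpy as np, cv2
from plant import bot
from scipy.spatial.transform import Rotation as R
def cam(n,st=None):
    c=bot.get_calibration(n); K=np.array([[c['fx'],0,c['cx']],[0,c['fy'],c['cy']],[0,0,1]])
    if n=='wrist':
        T=np.eye(4);T[:3,:3]=R.from_quat(st['eef_rot']).as_matrix();T[:3,3]=st['tcp_pos']
        W=T@c['T_tool_cam']
    else: W=np.linalg.inv(c['view'])
    return K,c['distortion'],W
def ray(C,px):
    K,d,W=C; p=cv2.undistortPoints(np.array(px,float).reshape(1,1,2),K,d).ravel()
    v=W[:3,:3]@np.array([p[0],-p[1],-1]); return W[:3,3],v/np.linalg.norm(v)
def onplane(C,px,z):
    o,v=ray(C,px); return o+v*(z-o[2])/v[2]
def tri(*cp):
    A=np.zeros((3,3));b=np.zeros(3)
    for C,px in cp:
        o,v=ray(C,px);M=np.eye(3)-np.outer(v,v);A+=M;b+=M@o
    return np.linalg.solve(A,b)
def proj(C,P):
    K,d,W=C; q=np.linalg.inv(W)@np.append(P,1); q=q[:3]*[1,-1,-1]
    return cv2.projectPoints(q.reshape(1,1,3),np.zeros(3),np.zeros(3),K,d)[0].ravel()
E
python3 - <<'E'
import cv2,numpy as np
from h import *
s=cv2.imread('pics/scene0.png');d=cv2.imread('pics/side0.png')
def crop(im,x,y,w,h,f): return cv2.resize(im[y:y+h,x:x+w],None,fx=f,fy=f,interpolation=cv2.INTER_CUBIC)
out=np.zeros((600,800,3),np.uint8)
for im,(x,y,w,h),f,(X,Y) in[(s,(380,215,160,150),2.5,(0,0)),(s,(210,190,100,80),4,(400,0)),(d,(240,145,60,120),1.85,(0,376)),(d,(315,310,80,120),1.85,(120,376))]:
    c=crop(im,x,y,w,h,f); out[Y:Y+c.shape[0],X:X+c.shape[1]]=c[:600-Y,:800-X]
c=crop(d,235,145,70,115,2.4); out[322:322+276,400:400+168]=c
c=crop(d,315,310,80,115,2.4); out[322:322+276,580:580+192]=c
out[376:,:399]=0
cv2.imwrite('pics/c1.png',out)
S,D=cam('scene'),cam('side')
for n,a,b,z in[('knob',(481,288),(264,158),190),('boss',(399,290),(286,242),36),('stud',(234,200),(372,389),76),('rest',(284,243),(343,328),36)]:
    print(n,tri((S,a),(D,b)).round(),onplane(S,a,z).round(),onplane(D,b,z).round())
E
```

```text
knob [566. 380. 185.] [571. 380. 190.] [563. 374. 190.]
boss [543. 198.  31.] [544. 200.  36.] [542. 191.  36.]
stud [ 512. -298.   70.] [ 515. -292.   76.] [ 512. -302.   76.]
rest [ 547. -121.   31.] [ 550. -117.   36.] [ 546. -124.   36.]
```

View pics/c1.png

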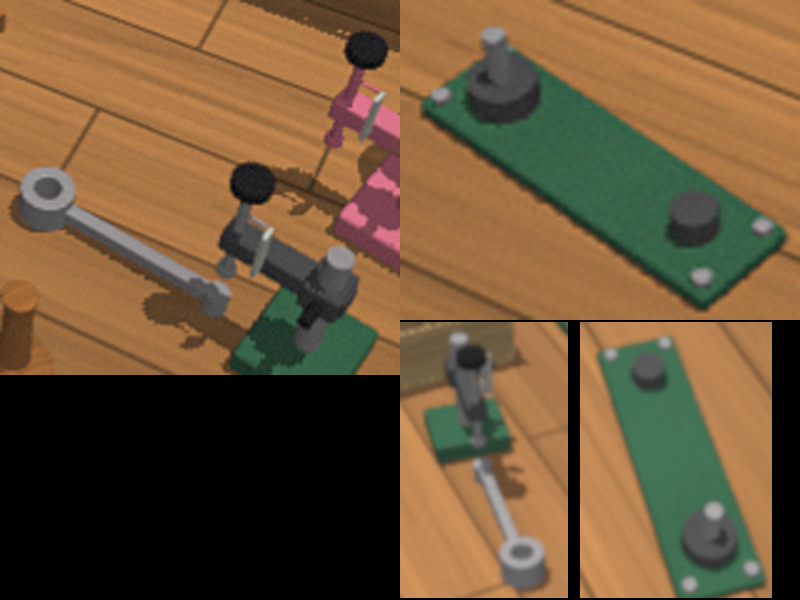

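The crop confirms the grey gauge with the green base as the right one: its foot is over the lever's tail, and the pink gauge stands clear of it. The heights I measured come within about 5 mm of the given sizes. Next I'll refine with the wrist camera.

```bash
python3 - <<'E'
from h import *
import json
q=[0.983495,-0.180936,0,0]
d={}
for n,p in[('L1',(555,290,330)),('L2',(590,330,330)),('F',(530,-210,300))]:
    try:
        bot.move_ptp(p,q); bot.pause(.3)
    except bot.Unreachable as e: print(n,'unreachable'); continue
    s=bot.read_state(); im=bot.camera('wrist'); cv2.imwrite(f'pics/w{n}.png',im[:,:,::-1])
    d[n]={k:list(map(float,s[k])) for k in('tcp_pos','eef_rot')}; print(n,s['t'],s['tcp_pos'].round(1),s['joint_pos'].round(2))
json.dump(d,open('w.json','w'))
S,D=cam('scene'),cam('side')
for n,a,z in[('mallet',(387,335),180),('malletbase',(385,372),20),('pinkknob',(526,235),190),('col',(516,318),156),('spanner1',(342,249),5),('spanner2',(318,288),5),('bowl',(298,335),50),('ring',(259,305),22),('wax',(334,200),55),('offcut',(364,226),30)]: print(n,onplane(S,a,z).round())
E
```

```text
L1 2.1833 [554.8 290.6 329.8] [ 0.79  0.23  0.07 -0.   -1.41  0.41]
L2 2.8583 [589.7 329.6 330.7] [ 0.8   0.32  0.18  0.   -1.44  0.41]
F 5.175 [ 530.2 -209.6  299.9] [-0.03  0.15 -0.11  0.   -1.32  1.24]
mallet [756. 261. 180.]
malletbase [745. 262.  20.]
pinkknob [386. 416. 190.]
col [581. 463. 156.]
spanner1 [473.   8.   5.]
spanner2 [612.  18.   5.]
bowl [772.  62.  50.]
ring [732. -71.  22.]
wax [370. -73.  55.]
offcut [395.  31.  30.]
```

View pics/wL1.png

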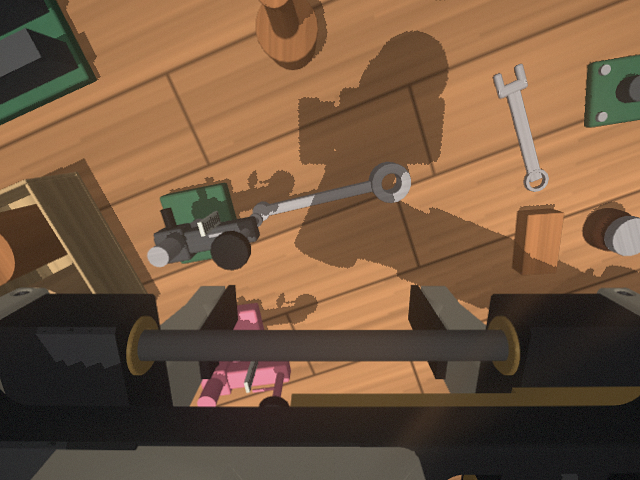

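View pics/wF.png

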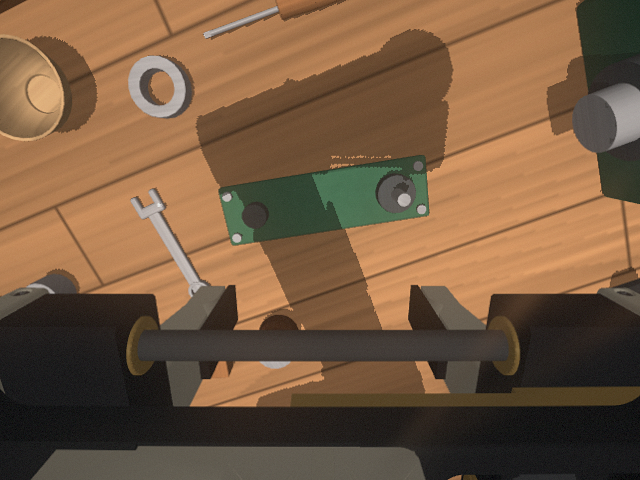

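The L1 wrist view shows the boss at (391,183), tail (262,213), knob (231,250) and column top (158,257). The F view shows the stud top at (404,200) and the rest at (255,214). I'll refine these with masks.

```bash
cat > m.py <<'E'
from h import *
import json
w=json.load(open('w.json'))
C={k:cam('wrist',v) for k,v in w.items()}
I={k:cv2.imread(f'pics/w{k}.png') for k in w}
def blob(k,c,r,f):
    hsv=cv2.cvtColor(I[k],cv2.COLOR_BGR2HSV); m=f(hsv).astype(np.uint8)
    z=np.zeros_like(m);cv2.circle(z,tuple(int(round(x)) for x in c),r,1,-1); m&=z
    n,l,st,ce=cv2.connectedComponentsWithStats(m)
    i=1+np.argmax(st[1:,4]); cn=max(cv2.findContours((l==i).astype(np.uint8),0,2)[0],key=cv2.contourArea)
    return cv2.minEnclosingCircle(cn),ce[i],st[i]
E
python3 - <<'E'
from m import *
dark=lambda h:h[...,2]<45
grey=lambda h:(h[...,1]<60)&(h[...,2]>40)
nong=lambda h:(h[...,1]<75)
def show(n,k,c,r,f,z):
    try: cc,ce,st=blob(k,c,r,f)
    except Exception as e: print(n,k,'fail',e);return
    print(n,k,'circ',np.round(cc[0],1),round(cc[1],1),'cent',ce.round(1),st,'->',onplane(C[k],cc[0],z).round(1)); return cc[0]
P={}
kn=onplane(C['L1'],(231,250),190); bo=onplane(C['L1'],(391,183),36); ta=onplane(C['L1'],(262,213),24)
print(kn,bo,ta,'col',onplane(C['L1'],(158,257),156),'d',np.linalg.norm((bo-ta)[:2]))
p1=proj(C['L2'],kn);b2=proj(C['L2'],bo);t2=proj(C['L2'],ta);print('L2 expects',p1,b2,t2)
a=show('knob','L1',(231,250),24,dark,190); b=show('knob','L2',p1,30,dark,190)
print('tri',tri((C['L1'],a),(C['L2'],b)))
a=show('boss','L1',(391,183),24,grey,36); b=show('boss','L2',b2,24,grey,36)
print('tri',tri((C['L1'],a),(C['L2'],b)))
show('stud','F',(404,200),12,lambda h:(h[...,2]>120)&(h[...,1]<60),76)
show('rest','F',(255,214),20,lambda h:h[...,1]<90,36)
for n,p,z in[('stud',(404,200),76),('seat',(396,193),36),('rest',(255,214),36)]: print(n,onplane(C['F'],p,z).round(1))
for p in[(226,197),(236,238),(419,166),(421,209)]: print('screw',onplane(C['F'],p,15).round(1))
f=lambda k,c,W,H:cv2.resize(cv2.getRectSubPix(I[k],(W,H),tuple(map(float,c))),None,fx=4,fy=4,interpolation=cv2.INTER_CUBIC)
o=np.zeros((600,800,3),np.uint8)
o[:288,:800]=f('L1',(322,220),200,72)
o[290:590,:400]=f('L2',tuple((b2+t2)/2),100,75); o[290:590,400:]=f('F',(404,200),100,75); 
cv2.imwrite('pics/c2.png',o); print('L2 crop c',(b2+t2)/2)
E
```

```text
[566.17528748 375.9935807  190.        ] [543.15233215 200.56991612  36.        ] [564.65867741 376.53794418  24.        ] col [578.74446212 462.08643214 156.        ] d 177.27738091841118
L2 expects [285.77513727 269.0858634 ] [427.32543027 197.31912368] [298.28125262 226.27836542]
knob L1 circ [249.5 248. ] 4.0 cent [249.8 248. ] [249 244   2   9   9] -> [561.9 359.5 190. ]
knob L2 circ [300.5 262.5] 5.7 cent [301.  262.5] [299 257   4  12  12] -> [567.4 360.8 190. ]
tri [557.10981057 367.28557188 162.52940149]
boss L1 circ [388.6 181.9] 21.8 cent [389.4 181.9] [ 367  162   44   41 1151] -> [545.6 203.1  36. ]
boss L2 circ [424.7 196.3] 21.7 cent [424.8 195.7] [ 403  176   44   41 1229] -> [545.7 203.5  36. ]
tri [544.97842785 202.751701    33.07908193]
stud F circ [403.7 199.3] 6.9 cent [403.8 199.6] [397 193  14  14 144] -> [ 509.6 -297.6   76. ]
rest F circ [255. 214.] 20.0 cent [255. 214.] [ 235  194   41   41 1257] -> [ 547.9 -125.2   36. ]
stud [ 508.7 -297.7   76. ]
seat [ 510.5 -297.5   36. ]
rest [ 547.9 -125.2   36. ]
screw [578.9 -93.7  15. ]
screw [524.2 -82.3  15. ]
screw [ 528.1 -337.7   15. ]
screw [ 474.3 -324.8   15. ]
L2 crop c [362.80334145 211.79874455]
```

View pics/c2.png

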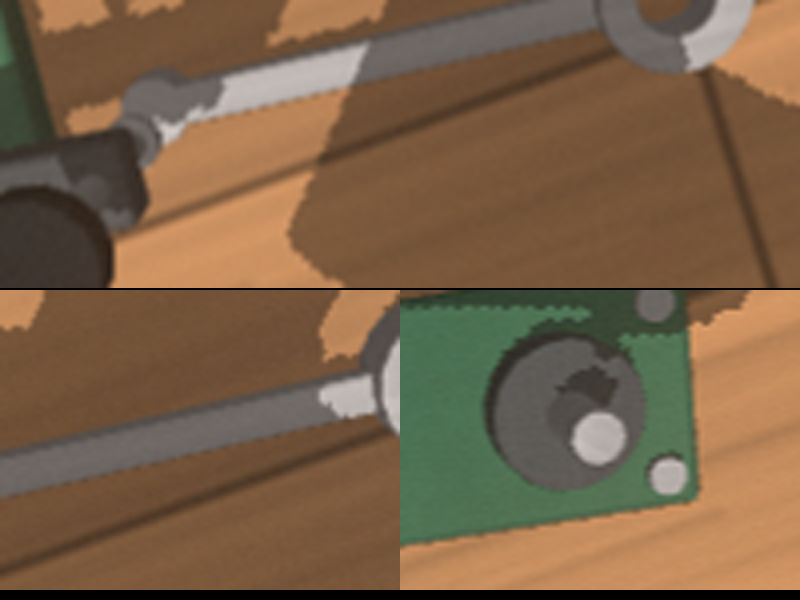

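The tail sits at crop pixel (160,100), which is wrist (262,209). The stud and seat come out at about (509,-298) and match the scene triangulation. Stud to rest is 180 mm by triangulation, as specified. Now I'll press the knob.

```bash
python3 - <<'E'
from m import *
for p in[(262,209),(279.5,209),(362,189)]: print(onplane(C['L1'],p,24).round(1))
q=[0.983495,-0.180936,0,0]
bot.move_ptp((566,377,260),q); bot.move_gripper(0); bot.line_to((566,377,200),100); bot.pause(.2)
s=bot.read_state(); f0=s['contact_force'][2]; print(s['t'],s['tcp_pos'].round(1),f0,s['width'])
for z in[190,175,163,160,159,158,157.3,156.6,156,155.4,154.8,154.2]:
    bot.line_to((566,377,z),40); bot.pause(.1); s=bot.read_state(); f=s['contact_force'][2]-f0
    print(z,s['tcp_pos'].round(1),round(f,2))
    if f>9: break
bot.pause(.4); s=bot.read_state(); print(s['tcp_pos'].round(2),s['contact_force'][2]-f0,s['contact_force'].round(1),s['t'])
cv2.imwrite('pics/press.png',bot.camera('scene')[200:380,380:560,::-1])
E
```

```text
[569.8 374.3  24. ]
[561.3 351.9  24. ]
[547.1 237.7  24. ]
9.7167 [566.3 377.3 200.9] 0.6871526198911908 0.26259464411179384
190 [565.9 376.9 190. ] 1.89
175 [566.3 377.2 175.4] 3.02
163 [566.3 377.2 163.4] 3.9
160 [566.2 377.1 160.4] 3.56
159 [566.2 377.1 159.4] 4.46
158 [566.2 377.1 158.4] 3.83
157.3 [566.2 377.1 158.3] 8.95
156.6 [566.2 377.1 158.3] 11.26
[566.23 377.16 158.29] 11.855068602047526 [-1.6 -0.2 12.5] 13.5417
```

Contact came at z = 158.3, exactly the expected reading of 0.032, with the force stepping up from 3.8 to 11.9 N. Next I'll release the knob and grasp the lever at its balance point.

```bash
cat > g.py <<'E'
from h import *
def quat(d): # tool x along d, z down
    x=np.array([d[0],d[1],0])/np.hypot(*d[:2]); z=np.array([0,0,-1.]); return R.from_matrix(np.c_[x,np.cross(z,x),z]).as_quat()
E
python3 - <<'E'
from g import *
bot.line_to((566,377,205),80); bot.pause(.4)
bot.line_to((566,377,260),150); bot.move_gripper(70)
q=quat((-.128,-.992)); 
for qq in(q,quat((.128,.992))): print(bot.solve_ik((551,255,60),qq))
j=bot.solve_ik((508.8+11,-246,119),quat((-.211,-.9775))); print('final',j)
bot.move_ptp((551,255,200),q); bot.pause(.2)
s=bot.read_state(); cv2.imwrite('pics/pre.png',bot.camera('wrist')[:,:,::-1])
C=cam('wrist',s); print(s['t'],'balance px',proj(C,(551,255.6,24)),'boss px',proj(C,(544,203,36)),s['joint_pos'].round(2))
E
```

```text
[ 0.75485277  0.40196197 -0.34333402  0.         -0.82550033 -0.88317599]
[ 0.75485277  0.40196197 -0.34333402  0.         -0.82550033  2.25841666]
final [-0.10198839  0.28900023 -0.35517571  0.         -0.92662039 -0.11060655]
17.8083 balance px [321.24065391 220.48556109] boss px [321.39690232 166.98505824] [ 0.76  0.27 -0.18  0.   -1.12 -0.88]
```

View pics/pre.png

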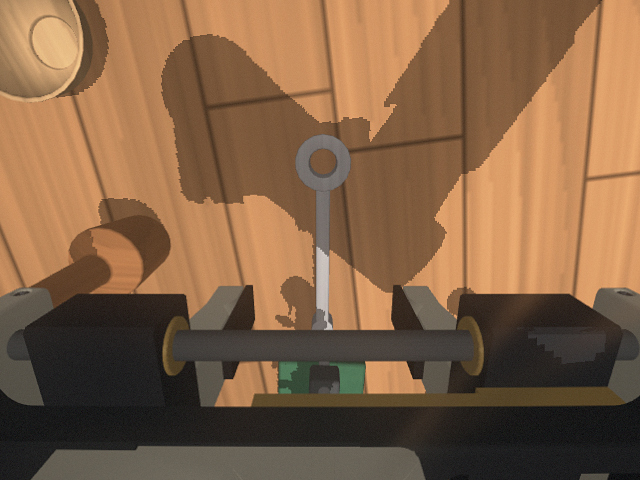

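The wrist view shows the lever straight along the tool axis, with its bore at (323,161) and tail near (322,322). The boss is about 4 mm farther out than I assumed, so I'll grasp at y = 252, lift 12 mm and draw the lever out.

```bash
python3 - <<'E'
from g import *
d=np.array([-.128,-.992,0])
p=np.array([550.8,252,60.]); bot.line_to(p,200); p[2]=3.5; bot.line_to(p,80); bot.pause(.1)
s=bot.read_state(); print(s['tcp_pos'].round(1),s['contact_force'].round(1),s['width'])
bot.move_gripper(5,45); s=bot.read_state(); print('w',s['width'],s['finger_force'],s['contact_force'].round(1))
p[2]+=12; bot.line_to(p,30); bot.pause(.2); s=bot.read_state(); print(s['tcp_pos'].round(1),s['contact_force'].round(1),s['moment'].round(2),s['width'])
p=p+d*80; bot.line_to(p,60); p[2]=160; bot.line_to(p,120); bot.pause(.4)
s=bot.read_state(); print(s['t'],s['tcp_pos'].round(1),s['contact_force'].round(1),s['moment'].round(2),s['width'],s['finger_force'])
cv2.imwrite('pics/hw.png',bot.camera('wrist')[:,:,::-1]); 
im=bot.camera('side');o=np.zeros((480,800,3),np.uint8); o[:,:640]=im[:,:,::-1]; 
w=bot.camera('wrist')[:,:,::-1]; o[:,640:]=w[:,240:400]; cv2.imwrite('pics/held.png',o)
E
```

```text
[551.2 252.3   4.1] [-0.3  0.1  0.3] 70.1731908417578
w 13.48397617994556 44.999799728393555 [ 1.2 -0.4 -0.3]
[550.7 251.9  15.3] [-1.1 -0.4 -8.1] [ 0.09 -0.06 -0.03] 13.586343652331891
24.5917 [540.5 172.6 159.8] [ 0.5  0.3 -7.2] [0.08 0.   0.  ] 13.712939439965012 44.99600350856781
```

View pics/held.png

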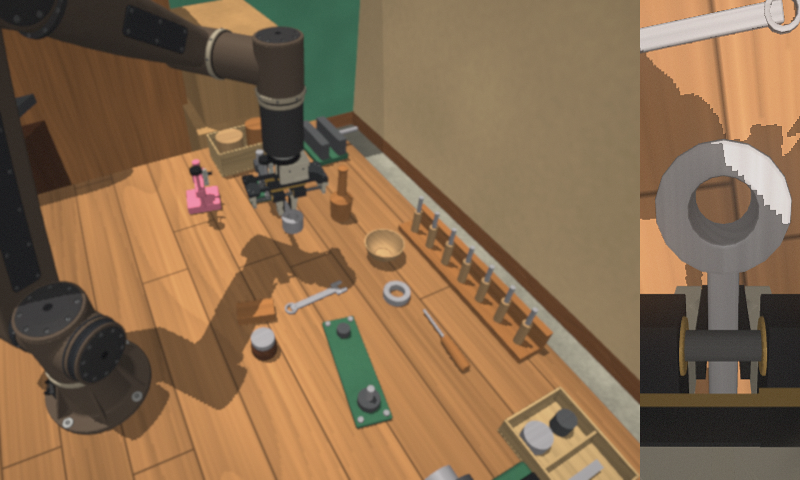

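The lever is in the grip (13.6 mm wide, about 7.4 N weight). In the wrist image the boss ring is centred near (323,207), about 133 px wide. I'll work out where it sits in the tool frame.

```bash
python3 - <<'E'
from h import *
c=bot.get_calibration('wrist'); im=cv2.imread('pics/hw.png')
K=np.array([[c['fx'],0,c['cx']],[0,c['fy'],c['cy']],[0,0,1]]);Ct=(K,c['distortion'],c['T_tool_cam'])
h=cv2.cvtColor(im,cv2.COLOR_BGR2HSV); m=((h[...,1]<60)).astype(np.uint8)*255; m[:120]=0; m[265:]=0
m[:,:230]=0;m[:,420:]=0
m=cv2.morphologyEx(m,cv2.MORPH_OPEN,np.ones((5,5)))
cn=max(cv2.findContours(m,0,2)[0],key=cv2.contourArea); print(cv2.boundingRect(cn),cv2.fitEllipse(cv2.convexHull(cn)))
for px in(cv2.fitEllipse(cv2.convexHull(cn))[0],(323.5,207)):
  for z in(-32,-30,-35): print(px,z,onplane(Ct,px,z).round(1))
for x in (47,50,53,56):
  print(x,[proj(Ct,(x+a,b,-32)).round(0) for a,b in((26,0),(-26,0),(0,26),(0,-26))])
a=[onplane(Ct,(363-0+0,y),-20) for y in(1,)]
E
```

```text
(255, 139, 137, 126) ((323.16815185546875, 206.383544921875), (134.08615112304688, 136.38145446777344), 93.23636627197266)
(323.16815185546875, 206.383544921875) -32 [ 55.    1.7 -32. ]
(323.16815185546875, 206.383544921875) -30 [ 54.6   1.7 -30. ]
(323.16815185546875, 206.383544921875) -35 [ 55.6   1.7 -35. ]
(323.5, 207) -32 [ 54.8   1.9 -32. ]
(323.5, 207) -30 [ 54.4   1.9 -30. ]
(323.5, 207) -35 [ 55.4   1.8 -35. ]
47 [array([318., 156.]), array([319., 291.]), array([388., 228.]), array([249., 228.])]
50 [array([318., 147.]), array([319., 284.]), array([388., 220.]), array([249., 220.])]
53 [array([318., 138.]), array([319., 277.]), array([389., 212.]), array([248., 212.])]
56 [array([318., 129.]), array([319., 270.]), array([389., 204.]), array([248., 204.])]
```

```bash
python3 - <<'E'
from g import *
q=quat((-.211,-.9775)); bot.line_to((520.3,-245.2,160),140,q); bot.line_to((520.3,-245.2,120),60); bot.pause(.5)
s=bot.read_state(); print(s['t'],s['tcp_pos'].round(1),s['contact_force'].round(1),s['moment'].round(2),s['width'])
a=bot.camera('scene')[:,:,::-1];b=bot.camera('side')[:,:,::-1];w=bot.camera('wrist')[:,:,::-1]
for n,i in zip('abw',(a,b,w)): cv2.imwrite(f'pics/f{n}.png',i)
f=lambda im,x,y,W,H,k:cv2.resize(im[y:y+H,x:x+W],None,fx=k,fy=k,interpolation=cv2.INTER_CUBIC)
o=np.zeros((600,800,3),np.uint8)
o[:320,:400]=f(a,200,140,133,107,3)[:320,:399].shape and cv2.resize(a[140:252,190:330],(400,320),interpolation=cv2.INTER_CUBIC)
o[:320,400:]=cv2.resize(b[290:430,290:465],(400,320),interpolation=cv2.INTER_CUBIC)
o[320:,:400]=cv2.resize(w[100:380,140:540],(400,280)); o[320:,400:]=cv2.resize(a[200:396,370:650],(400,280))
cv2.imwrite('pics/fin.png',o)
S,D=cam('scene'),cam('side')
print(proj(S,(508.8,-298.5,152)),proj(D,(508.8,-298.5,152)),proj(S,(546.8,-122.7,140)),proj(D,(546.8,-122.7,140)))
E
```

```text
29.2 [ 520.3 -245.2  120.1] [-0.2  0.4 -8.3] [ 0.08 -0.07 -0.01] 13.648033294288439
[228.94762328 175.98714594] [373.59493474 368.62682905] [279.65052037 212.58200053] [345.51514026 299.12306782]
```

View pics/fin.png

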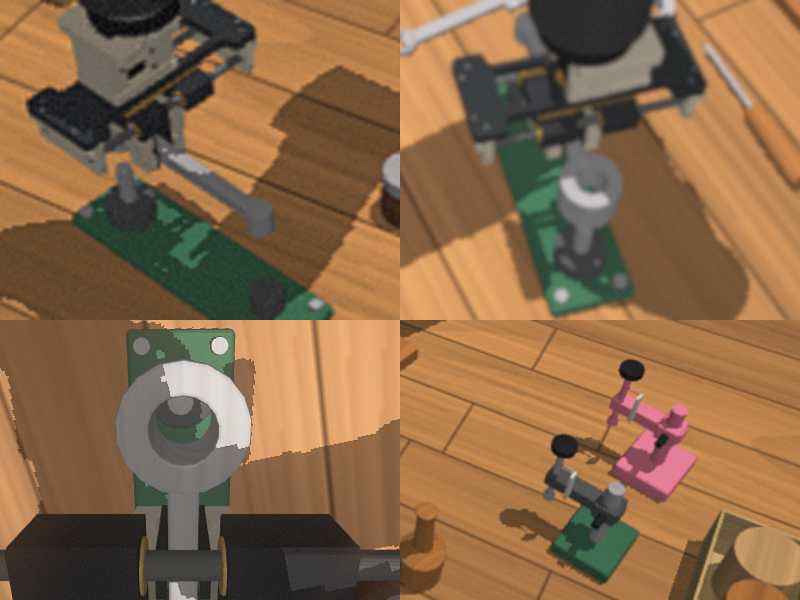

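The final view shows the lever level above the fixture, bore over stud and tail over rest, with the gauge plunger up and the mallet and pink gauge where they were. In the wrist image the stud top is at (320,183) and the boss ring at (323,207). I'll check their relative offset.

```bash
python3 - <<'E'
from h import *
c=bot.get_calibration('wrist');K=np.array([[c['fx'],0,c['cx']],[0,c['fy'],c['cy']],[0,0,1]]);Ct=(K,c['distortion'],c['T_tool_cam'])
for z in(44,47): print('stud',onplane(Ct,(320.5,183),z).round(1))
print('boss',onplane(Ct,(323.3,206.7),-32).round(1),onplane(Ct,(323.3,206.7),-29).round(1))
S,D=cam('scene'),cam('side')
print('tail top scene z140',onplane(S,(281.3,214),140).round(1),'rest',onplane(S,(283.5,243),36).round(1))
print('boss top side',onplane(D,(373.6,371),152).round(1),'stud',onplane(D,(371.5,389),76).round(1))
E
```

```text
stud [54.   0.4 44. ]
stud [53.6  0.4 47. ]
boss [ 55.1   1.8 -32. ] [ 54.5   1.9 -29. ]
tail top scene z140 [ 548.9 -116.6  140. ] rest [ 550.7 -118.4   36. ]
boss top side [ 506.2 -302.8  152. ] stud [ 510.8 -301.8   76. ]
```

All offsets are under 5 mm, so I'm handing it in.

```bash
python3 - <<'E'
from plant import bot
print(bot.close_job())
E
```

```text
the job is handed in; nothing more can be done
None
```

I checked the lever with the gauge and handed the job in with the lever gripped near its balance point, level about 40 mm above the stud; measured offsets of bore from stud and tail from rest were under 5 mm, and the verdict wasn't reported.

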